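Seat a tube rack against the datum rail and close the bail

ROBOT

A 6-joint arm with a two-finger parallel gripper is mounted at the origin on the work surface; the furniture and walls round the work are solid. World frame = base frame: x ahead of the robot, y to its left, z up, the work surface at z = 0. Lengths are in m, angles in rad, forces in N, time in s.
With the tool pointing down it reaches from about 0.275 to 0.975 m from the base axis. Payload 8.4 kg.
Tool frame: the origin (TCP) lies on the centre line of the jaws, within the pads' length; the fingertips stand 19 mm ahead of it and the grasp point (between the pads) is the TCP (manip.tip_reach is the distance from the TCP to the fingertips, in m); z points along the fingers, y is the line along which they close (so a half turn about z gives the same grasp; the last joint's range is limited). The gripper opens to 92 mm and grips with 3 to 60 N. Pads are 20 mm wide; open, the fingers measure 128 mm over their backs; the gripper's body (75 mm by 189 mm) begins 69 mm behind the grasp point.
Start: joints at [1.108, 0.353, 1.633, -0, 1.155, -0.002], TCP at [0.278, 0.56, 0.234] pointing down, gripper open.
Joint ranges: [-2.63, 2.63], [-0.92, 2.1], [0.06, 2.66], [-1.3, 4.44], [0, 2.69], [-3.02, 3.02]. Speed limits (rad/s): [2.22, 2.22, 2.79, 3.14, 3.14, 3.14].

INTERFACE

Orientations are given as a 3x3 rotation matrix whose columns are the frame's x, y, z axes.
In Python, from rig import manip, viewer gives the robot as it stands.
- The arm moves only by the shell command python3 -m jog 'ROWS'. ROWS is JSON, one flat list of numbers, 7 for each row, row after row: the closure, from -1 (fully open) to 1 (shut), then the shift along the tool's x, y, z in mm, then the turn, a rotation vector about the tool's x, y, z in degrees. In form: [gripper, dx, dy, dz, rx, ry, rz, gripper, dx, dy, dz, rx, ry, rz, ...]. A call has 1 to 8 rows; each row shifts and turns the commanded pose from where the row before left it, along the tool's axes as they then stand; what a row does not reach is not made up. A row lasts 1/12 s, in which the tool goes at most 41.7 mm and 7.16 degrees, less where a joint would pass 70% of its speed; a pose out of reach is approached as far as the arm can. A call with a gripper value outside its range is refused whole. The fingers move at their own pace and stop on an object; the grip force is fixed at half the most. Time passes only in rows, so rows that do not move let the fingers close. It gives the time, the measured TCP pose, the force, the opening and the grip force at its end, in the units of the state.
- manip.read_state(): the state, without advancing time (a new reading comes with each control period).
- viewer.read_camera(name): name is "scene" or "top" or "wrist"; returns a dict with "img" (384x512x3 uint8, red, green, blue), "intrinsics" (3x3 intrinsics, pixels), "R" (3x3) and "t" (3): a world point X has camera coordinates R X + t; the wrist camera has in their place "tool_from_camera" (4x4, takes a point from camera to tool coordinates, whose origin is the TCP and whose axes are the flange's). Camera axes: x right, y down, z forward; pixel columns grow to the right and rows downward; lengths in m; the calibration is good to about 2 mm. A picture is of the moment at which its call begins: read the wrist's pose just before it. There is no depth.
- manip.finish_job(): hands the job in; it is judged then, once.
Trained networks look in a picture, given as the dict that the camera call returned (one of the last four; its "shot" number tells which), for a name from the list of things; names that differ only in an ending like _2 or _b are one class to them, and where a whole thing is asked for, a point or a joint stands for the part that bears it (a point fixed in the world has none). Each returns a list of dicts, best first, with "conf" (0 to 1); they miss things now and then, are a little off and sometimes report something else, mostly with a low value. They report only what shows in the picture. A call takes as long as a camera call.
- viewer.find_in(picture, thing): "location" ([column, row] in pixels, amid what is visible of it).
- viewer.spot_point(picture, thing): "location" ([column, row] in pixels: a listed point, or the origin of a listed thing).
The state is a dict: "time": time; "qpos": joint angles; "joint_velocities": joint speeds; "tau": joint torques, N m; "tool_pos": TCP position; "orientation": TCP orientation; "wrist_force": force on the tool from outside, world axes, zero at the start; "moment": the same for the moment, N m; "width": finger opening in m; "finger_force": force on a finger pad.
Only numpy, scipy, OpenCV 4.12 (cv2) and the standard library are available. Lean on these libraries where they do the work, as an engineer would, in place of code of your own. Each camera call takes 0.05 s, during which the arm holds its last target. There are 200 camera calls.

TASK

The loaded red tube rack lies askew on the aluminium loading stage. Push it back, working at both its ends by feel, until its whole long side lies flat against the steel rail at both ends, and press it firmly home for a moment, with some 10 N on the rail; the sprung jaws at its ends make it go stiffly, but never push with more than 22 N or so, and keep it level, for the tubes are filled. Only then swing the dark bail behind it forward and down in front of the rack until it is fully closed, and leave the other things on the bench where they are.

Things in the scene. Friction and masses are not known exactly. Their poses are not given: they have to be found in the camera images.
- loading_stage: Fixed aluminium plate, 160 mm (x) by 300 mm (y), top face 10 mm above the worktop. Origin: centre of its underside, on the worktop; its x points square towards the rail, its y runs along the rail. The rail's face is at x +55 mm.
- jaw_left_face (a point): Steel shoe of the sprung jaw at the +y end: 20 mm high, its inner face straight from 5 to 12 mm in front of the rail, then a lead-in that flares out to 52 mm. Over the last 25 mm of its way the rack's end lugs force both jaws apart (3.5 mm each, about 5 N side force each), which hold the rack by friction.
- jaw_right_face (a point): The like jaw at the -y end; the point is on the inner face, 112 mm from the rail's middle while free, 12 mm in front of the rail. The jaws grip, so an end goes in only under a push of 6 to 12 N (more if the fingers bear down on the rack) and stays where it is left; a yielding arm stops short. Only a push that rises without motion tells that an end is home.
- datum_rail: Steel bar fixed on the stage, 190 mm long (y), 12 mm thick, 28 mm high. Origin: middle of the foot of its face towards the rack, on the plate; x points away from the rack, so the rack lies at negative x.
- tube_rack: Loose red rack, six capped tubes fast in it, 0.3 to 0.6 kg; 68 mm (x) by 206 mm (y) by 39 mm high, with a lug at each end (50 mm wide, 4 to 30 mm high) making it 231 mm long; caps stand up to 46 mm above its underside. Origin: centre of its underside; x towards the rail. Push on its flat front face (x -34 mm). Against the rail its origin is 34 mm from the rail's face.
- rack_back_left (a point): Point on the rack's back face, 90 mm from its middle towards +y, 15 mm above its underside; its x in the rail's frame is minus the gap left there.
- rack_back_right (a point): Point on the rack's back face, 90 mm from its middle towards -y, 15 mm above its underside; its x in the rail's frame is minus the gap left there.
- bail (a joint): Hinge of the bail, a dark steel frame behind the rack. 0 = closed: arms level over the rack's end lugs, cross bar just in front of the rack; a rack left more than about 6 mm out blocks it. Grows in rad as the bail swings up and back; 1.57 = upright; starts at 1.5 to 1.8, ends at 1.85. About 0.11 N m of friction holds it where it is left.
- bail_bar (a point): Middle of the bail's cross bar (232 mm long, 6 mm thick, 15 mm high when closed), on its top edge; 86 mm from the hinge line. Closed, the bar is 5 mm in front of the seated rack and reaches 9 mm below its top edge. A blue tab, 70 mm wide (y), 6 mm thick, stands out 22 mm beyond the bar, flush with that edge: forward when closed, upward when open.
- bail_hinge_line (a point): Middle of the bail's hinge line, 49 mm above the worktop, 9 mm behind the rail's face, along the rail (y).
- blue_bottle: Loose white reagent bottle with blue cap, 54 mm across, 105 mm tall, origin under its centre; leave alone.
- red_bottle: Loose white reagent bottle with red cap, 54 mm across, 105 mm tall, origin under its centre; leave alone.
- dropper: Loose small white bottle with pale cap, 34 mm across, 70 mm tall, origin under its centre; leave alone.
- timer: Loose white lab timer, 62 x 66 x 19 mm, origin under its centre; leave alone.
- black_marker: Loose marker with black cap, 13 x 131 x 12 mm, lying, origin under its centre; leave alone.
- petri_a: Loose petri dish, 63 mm across, 16 mm high, origin under its centre; leave alone.

How it is judged:
On the way, in this order (a step that is already met when the one before it is completed fails the run):
1. the rack lies parallel against the rail, gap under 1.5 mm at both ends, and is pressed home with over 7 N on the rail, while the bail is still open (x of each of rack_back_left, rack_back_right in the frame of datum_rail above -0.0015 m and angle between the y axis of tube_rack and the y axis of datum_rail, either way round below 0.015 rad and value of joint bail above 1.2 rad and contact force between tube_rack and datum_rail above 7 N), for 0.3 s.
2. the bail is closed in front of the rack (value of joint bail below 0.05 rad), for 0.2 s.
At the end, for the whole second after the job is handed in: The rack rests parallel against the rail (within 0.015 rad), gap under 1.5 mm at both ends, and the bail is closed in front of it (under 0.05 rad), with nothing touched any more (x of each of rack_back_left, rack_back_right in the frame of datum_rail above -0.0015 m and angle between the y axis of tube_rack and the y axis of datum_rail, either way round below 0.015 rad and value of joint bail below 0.05 rad and linear speed of tube_rack below 0.02 m/s).
It fails at once if the robot pushes on the rack with more than 25 N (contact force between the fingers and tube_rack above 25 N).
It fails at once if the rack is tipped by more than 0.15 rad (angle between tube_rack's own z axis and vertical above 0.15 rad).
It fails at once if the rack leaves the plate (z of tube_rack in the frame of loading_stage above 0.025 m).
It fails at once if a bystander is moved by more than 20 mm (distance of any of blue_bottle, red_bottle, dropper, timer, black_marker, petri_a from where it was at the start of the episode above 0.02 m).
It also fails if it takes over 67 s, if anything falls off the work surface, if the arm or the gripper's body presses on something with over 40 N, if the wrist force passes 120 N, or if a joint passes its speed limit or range.

## Working session

There is one attempt and no reset: what is moved stays moved. The work goes in short steps, Python scripts to look and compute and a shell command to move; the robot and the scene stay as the last step left them, time stands still between calls to the robot, and variables do not carry over. Pictures are saved under pics/ and viewed, at most 10 in all, crops included, and the job is handed in when it is done.

```bash
mkdir -p pics; cat > h.py <<'E'
import numpy as np, cv2
from rig import manip, viewer
def save(p,n): cv2.imwrite('pics/'+n,p['img'][:,:,::-1])
def cam(p):
    K=np.array(p['intrinsics'])
    if 'R' in p: return K,np.array(p['R']),np.array(p['t'])
    s=manip.read_state();T=np.eye(4);T[:3,:3]=s['orientation'];T[:3,3]=s['tool_pos']
    M=np.linalg.inv(T@np.array(p['tool_from_camera']));return K,M[:3,:3],M[:3,3]
def ray(p,uv):
    K,R,t=cam(p);d=R.T@np.linalg.inv(K)@[*uv,1];return -R.T@t,d/np.linalg.norm(d)
def onz(p,uv,z):
    o,d=ray(p,uv);return o+d*(z-o[2])/d[2]
def proj(p,X):
    K,R,t=cam(p);c=K@(R@np.asarray(X)+t);return c[:2]/c[2]
def tri(rs):
    A=0;b=0
    for o,d in rs:
        P=np.eye(3)-np.outer(d,d);A=A+P;b=b+P@o
    return np.linalg.solve(A,b)
E
python3 - <<'E'
from h import *
np.set_printoptions(precision=4,suppress=True)
Z={'loading_stage':0,'jaw_left_face':.02,'jaw_right_face':.02,'datum_rail':.01,'tube_rack':.01,'rack_back_left':.025,'rack_back_right':.025,'bail_bar':None,'bail_hinge_line':.049,'blue_bottle':0,'red_bottle':0,'dropper':0,'timer':0,'black_marker':0,'petri_a':0}
P={n:viewer.read_camera(n) for n in('scene','top')}
for n in P: save(P[n],n+'.png')
s=manip.read_state();print(s['tool_pos'],s['orientation'],s['wrist_force'],s['time'])
for k,z in Z.items():
    rs=[];o=k.ljust(16)
    for n in P:
        r=viewer.spot_point(P[n],k)
        if r:
            u=r[0]['location'];rs.append(ray(P[n],u));o+=f" {n} {r[0]['conf']:.2f} {np.round(u,1)}"
            if z is not None:o+=str(onz(P[n],u,z)[:2])
    if len(rs)==2:o+=' tri '+str(tri(rs))
    print(o)
cv2.imwrite('pics/both.png',np.hstack([P[n]['img'][:,:,::-1] for n in P])) 
E
python3 -c "
import cv2;i=cv2.imread('pics/both.png');cv2.imwrite('pics/b2.png',cv2.resize(i,(800,300),interpolation=cv2.INTER_AREA))"
```

```text
[0.2777 0.5594 0.2329] [[-0.8957  0.4446 -0.0005]
 [ 0.4446  0.8957 -0.0011]
 [-0.     -0.0013 -1.    ]] [-0.0177 -0.6036 -0.6172] 0.1
loading_stage    scene 0.92 [257.5 200.4][0.4868 0.0158] top 0.71 [242.3 186.6][0.4855 0.0178] tri [ 0.4864  0.0169 -0.0004]
jaw_left_face    top 0.60 [197.9 177.8][0.5164 0.1362]
jaw_right_face   scene 0.38 [296.1 192.9][ 0.5659 -0.0745]
datum_rail       scene 0.82 [264.1 192.9][0.5253 0.0175] top 0.86 [237.4 171.2][0.5281 0.0275] tri [0.5317 0.0254 0.0046]
tube_rack        scene 0.55 [247.8 202.7][0.4417 0.0196] top 0.56 [243.3 198.8][0.4485 0.0176] tri [0.4469 0.0199 0.0082]
rack_back_left   scene 0.66 [236.7 185.8][0.4917 0.1006] top 0.65 [207.6 187.6][0.485  0.1108] tri [0.4894 0.1065 0.0235]
rack_back_right  scene 0.60 [284.5 201.7][ 0.4861 -0.0811] top 0.78 [273.3 179.2][ 0.4919 -0.0684] tri [ 0.4961 -0.0715  0.0172]
bail_bar         scene 0.64 [268.7 153.2] top 0.75 [238.2 150.2] tri [0.5434 0.0157 0.1376]
bail_hinge_line 
blue_bottle      scene 0.70 [357.  232.8][ 0.4867 -0.3044] top 0.87 [358.8 180.5][ 0.4729 -0.3061] tri [ 0.4726 -0.3064  0.0072]
red_bottle       scene 0.65 [387.8 235.3][ 0.5217 -0.374 ] top 0.82 [382.8 162.7][ 0.518 -0.381] tri [ 0.5153 -0.3772  0.0052]
dropper          scene 0.64 [374.4 247.9][ 0.4452 -0.3654] top 0.76 [385.3 191.1][ 0.4361 -0.3742] tri [ 0.4335 -0.3697  0.0088]
timer            top 0.66 [131.2 262.9][0.3049 0.3279]
black_marker     scene 0.40 [321.4 249.1][ 0.3646 -0.2618] top 0.57 [340.2 214.7][ 0.3821 -0.2411] tri [ 0.3871 -0.2484 -0.0189]
petri_a          scene 0.73 [186.4 169.2][0.5403 0.3765] top 0.56 [123.5 185.7][0.5187 0.3464] tri [0.5116 0.342  0.018 ]
```

View pics/b2.png

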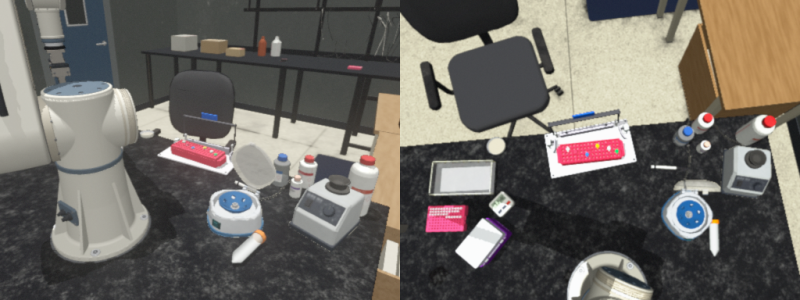

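The stage is centred near (242,187) in the top picture, turned slightly, with the rack on it and the bail upright behind with its blue tab. Now I'll enlarge the top view to get the yaw.

```bash
python3 - <<'E'
import cv2
i=cv2.imread('pics/top.png')[135:235,175:308];cv2.imwrite('pics/c1.png',cv2.resize(i,(798,600),interpolation=cv2.INTER_CUBIC))
E
```

```text
(no output)
```

View pics/c1.png

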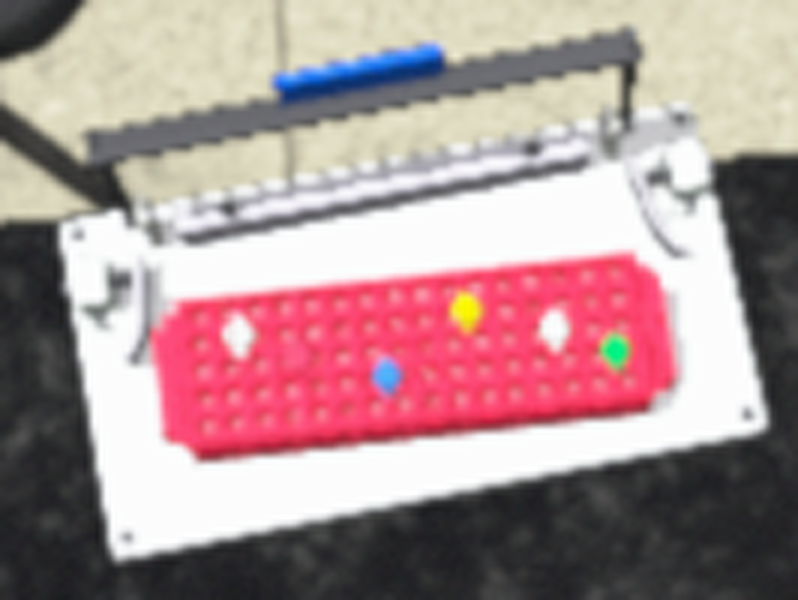

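The plate corners are at crop (62,228), (115,560), (768,430) and (700,105). The rack's front edge runs from about (197,455) to (648,405). The rack lies askew relative to the rail by a few degrees, with its right end further out.

```bash
python3 - <<'E'
from h import *
np.set_printoptions(precision=4,suppress=True)
p=viewer.read_camera('top');f=lambda u,v,z:onz(p,(175+u/6-.4,135+v/6-.4),z)[:2]
print('cam',ray(p,(0,0))[0])
TL,BL,BR,TR=[f(u,v,.01) for u,v in((62,228),(115,560),(768,430),(700,105))]
print(TL,BL,BR,TR,'c',(TL+BL+BR+TR)/4)
for a,b in((BR,BL),(TR,TL)): d=b-a;print(np.linalg.norm(d),np.degrees(np.arctan2(-d[0],d[1])))
for a,b in((BL,TL),(BR,TR)): d=b-a;print(np.linalg.norm(d),np.degrees(np.arctan2(d[1],d[0])))
# rack top edges z=.049
for a,b in (((197,440),(648,395)),((175,305),(635,258))):
  a=f(*a,.049);b=f(*b,.049);d=a-b;print('rack',a,b,np.degrees(np.arctan2(-d[0],d[1])))
a=f(90,165,.135);b=f(635,55,.135);d=a-b;print('bail',a,b,np.linalg.norm(d),np.degrees(np.arctan2(-d[0],d[1])))
E
```

```text
cam [ 0.2225 -0.0118  1.0184]
[0.5376 0.1727] [0.3811 0.1562] [ 0.413  -0.1408] [ 0.5697 -0.1273] c [0.4753 0.0152]
0.29870229193489306 6.113169409219881
0.30172540140761805 6.109880530557765
0.15731300477590116 6.008773388238442
0.15733024129238324 4.90775450391352
rack [0.4241 0.1115] [ 0.4259 -0.0855] 0.5115527600584492
rack [0.4855 0.1176] [ 0.488  -0.0863] 0.7188333794964422
bail [0.5242 0.1372] [ 0.5507 -0.0887] 0.22753487472785278 6.700942196112225
```

```bash
cat >> h.py <<'E'
Y=np.radians(6.1);C=np.array([.4753,.0152]);EX=np.array([np.cos(Y),np.sin(Y)]);EY=np.array([-EX[1],EX[0]])
def st(p): d=np.array(p[:2])-C;return np.array([d@EX,d@EY,p[2]])*1000
def rep():
    s=manip.read_state();R=np.array(s['orientation']);F=np.array(s['wrist_force'])
    print('t %.2f'%s['time'],'stage mm',np.round(st(s['tool_pos']),1),'yaw off deg %.2f'%np.degrees(np.arctan2(-R[1,0],-R[0,0])-Y),'tilt',np.round(R[:2,2],3),'F stage',np.round([F[:2]@EX,F[:2]@EY,F[2]],1),'Mz %.2f'%s['moment'][2],'w %.3f'%s['width'])
E
python3 -m jog '[1,0,0,0,0,0,-6.5, 1,0,0,0,0,0,-6.5, 1,0,0,0,0,0,-6.5, 1,0,0,0,0,0,-6.5, 1,0,0,0,0,0,-6.5]'
python3 -m jog '[1,-2,-32,0,0,0,0, 1,-2,-32,0,0,0,0, 1,-2,-32,0,0,0,0, 1,-2,-32,0,0,0,0, 1,-2,-32,0,0,0,0, 1,-2,-32,0,0,0,0, 1,-2,-32,0,0,0,0, 1,-2,-32,0,0,0,0]'
python3 -m jog '[1,-2,-32,0,0,0,0, 1,-2,-32,0,0,0,0, 1,-2,-32,0,0,0,0, 1,-2,-32,0,0,0,0, 1,-2,-32,0,0,0,0, 1,-2,-32,0,0,0,0, 1,-2,-32,0,0,0,0, 1,-2,-32,0,0,0,0]'
python3 -m jog '[1,-2,-32,0,0,0,0, 1,-2,-32,0,0,0,0, 1,-2,-32,0,0,0,0, 1,0,0,0,0,0,0]'
python3 -c "
from h import *
rep()"
```

```text
time: 2.07
tool_pos: [0.2779, 0.5598, 0.2336]
orientation: [[-0.994, -0.112, -0.0], [-0.112, 0.994, 0.0], [0.0, 0.0, -1.0]]
wrist_force: [0.7, -0.5, -0.7]
width: 0.0605
finger_force: 0.0
time: 2.73
tool_pos: [0.321, 0.3056, 0.2337]
orientation: [[-0.994, -0.107, 0.0], [-0.107, 0.994, 0.0], [-0.0, 0.0, -1.0]]
wrist_force: [0.2, -0.8, 1.0]
width: 0.0076
finger_force: 0.0
time: 3.4
tool_pos: [0.3642, 0.0526, 0.2339]
orientation: [[-0.994, -0.106, 0.001], [-0.106, 0.994, 0.0], [-0.001, 0.0, -1.0]]
wrist_force: [0.8, 0.7, 1.0]
width: 0.0005
finger_force: 0.0
time: 3.73
tool_pos: [0.3812, -0.0449, 0.234]
orientation: [[-0.995, -0.103, 0.002], [-0.103, 0.995, -0.002], [-0.001, -0.002, -1.0]]
wrist_force: [0.2, 0.5, 0.3]
width: 0.0004
finger_force: 0.0
t 3.73 stage mm [-99.9 -49.8 234. ] yaw off deg -0.19 tilt [ 0.002 -0.002] F stage [0.2 0.5 0.3] Mz -0.01 w 0.000
```

```bash
python3 -m jog '[1,0,-12,20,0,0,0, 1,0,-12,32,0,0,0, 1,0,-11,32,0,0,0, 1,0,0,32,0,0,0, 1,0,0,32,0,0,0, 1,0,0,32,0,0,0, 1,0,0,14,0,0,0, 1,0,0,0,0,0,0]'
python3 - <<'E'
from h import *
rep()
p=viewer.read_camera('wrist');save(p,'w1.png')
E
```

```text
time: 4.4
tool_pos: [0.3819, -0.0748, 0.0371]
orientation: [[-0.994, -0.106, -0.005], [-0.106, 0.994, 0.001], [0.005, 0.002, -1.0]]
wrist_force: [-0.0, 0.1, 0.8]
width: 0.0002
finger_force: 0.0
t 4.40 stage mm [-102.4  -79.6   37.1] yaw off deg -0.00 tilt [-0.005  0.001] F stage [0.  0.1 0.8] Mz -0.04 w 0.000
```

View pics/w1.png

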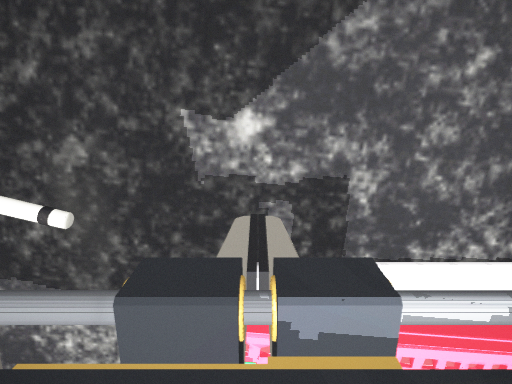

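The wrist view shows the closed fingers at (258,280) in front of the rack's red front face, and the marker clear at (40,212). Next I'll move up and push.

```bash
python3 -m jog '[1,-6,0,0,0,0,0, 1,-6,-3,0,0,0,0, 1,-6,-3,0,0,0,0, 1,-4,0,0,0,0,0, 1,-3,0,0,0,0,0, 1,-3,0,0,0,0,0,1,-3,0,0,0,0,0, 1,0,0,0,0,0,0]'
python3 -c "
from h import *
rep()"
python3 -m jog '[1,-3,0,0,0,0,0, 1,-3,0,0,0,0,0, 1,-2,0,0,0,0,0, 1,0,0,0,0,0,0]'
python3 -c "
from h import *
rep()"
python3 -m jog '[1,-2,0,0,0,0,0, 1,-2,0,0,0,0,0, 1,0,0,0,0,0,0]'
python3 - <<'E'
from h import *
rep()
p=viewer.read_camera('top')
i=p['img'][135:235,175:308,::-1];cv2.imwrite('pics/c2.png',cv2.resize(i,(798,600),interpolation=cv2.INTER_CUBIC))
E
```

```text
time: 5.12
tool_pos: [0.4159, -0.0782, 0.0397]
orientation: [[-0.994, -0.106, 0.0], [-0.106, 0.994, -0.0], [-0.0, -0.0, -1.0]]
wrist_force: [1.1, -0.8, 0.1]
width: 0.0005
finger_force: 0.0
t 5.12 stage mm [-69.  -86.5  39.7] yaw off deg 0.01 tilt [ 0. -0.] F stage [ 1.  -0.9  0.1] Mz -0.02 w 0.001
time: 5.45
tool_pos: [0.4239, -0.0773, 0.0396]
orientation: [[-0.994, -0.106, 0.0], [-0.106, 0.994, -0.0], [-0.0, -0.0, -1.0]]
wrist_force: [0.1, -0.7, -0.7]
width: 0.0007
finger_force: 0.0
t 5.45 stage mm [-60.9 -86.5  39.6] yaw off deg -0.00 tilt [ 0. -0.] F stage [ 0.1 -0.7 -0.7] Mz 0.01 w 0.001
time: 5.7
tool_pos: [0.4279, -0.0769, 0.0396]
orientation: [[-0.994, -0.106, 0.0], [-0.106, 0.994, -0.0], [-0.0, -0.0, -1.0]]
wrist_force: [-0.9, -0.1, -0.7]
width: 0.0005
finger_force: 0.1
t 5.70 stage mm [-57.  -86.5  39.6] yaw off deg -0.00 tilt [ 0. -0.] F stage [-0.9 -0.1 -0.7] Mz -0.07 w 0.001
```

View pics/c2.png

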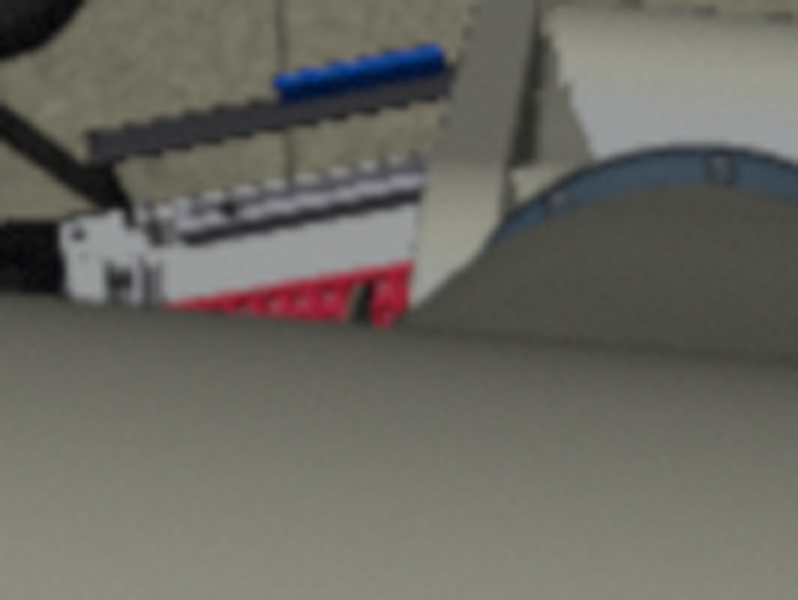

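The arm hides part of the view, but the visible back edge (165,305)–(410,262) is now nearly parallel to the rail. I'll continue by feel, alternating ends.

```bash
cat > r.sh <<'E'
python3 -c "
from h import *
rep()"
E
python3 -m jog '[1,-3,0,0,0,0,0, 1,-3,0,0,0,0,0, 1,-2,0,0,0,0,0]' | grep force
python3 -m jog '[1,6,0,0,0,0,0, 1,6,10,0,0,0,0, 1,0,36,0,0,0,0, 1,0,36,0,0,0,0, 1,0,36,0,0,0,0, 1,0,36,0,0,0,0, 1,0,18,0,0,0,0, 1,0,0,0,0,0,0]'|grep force
sh r.sh
python3 -m jog '[1,-4,0,0,0,0,0, 1,-3,0,0,0,0,0, 1,-3,0,0,0,0,0, 1,-2,0,0,0,0,0]' | grep force
sh r.sh
python3 -m jog '[1,-2,0,0,0,0,0, 1,-2,0,0,0,0,0]' | grep force
sh r.sh
python3 -m jog '[1,-2,0,0,0,0,0, 1,-2,0,0,0,0,0]' | grep force
sh r.sh
```

```text
wrist_force: [-1.7, -0.9, 0.5]
finger_force: 0.9
wrist_force: [-0.1, 0.0, -0.7]
finger_force: 0.0
t 6.67 stage mm [-62.2  88.6  39.7] yaw off deg 0.17 tilt [0.    0.001] F stage [-0.1  0.  -0.7] Mz 0.00 w 0.000
wrist_force: [-9.7, 1.1, 7.0]
finger_force: 4.6
t 7.00 stage mm [-51.1  84.5  39.3] yaw off deg -0.11 tilt [-0.004 -0.001] F stage [-9.5  2.1  7. ] Mz 0.04 w 0.000
wrist_force: [-13.5, -1.6, 10.2]
finger_force: 6.8
t 7.17 stage mm [-49.5  84.1  38.9] yaw off deg -0.13 tilt [-0.008 -0.002] F stage [-13.6  -0.2  10.2] Mz 0.05 w 0.000
wrist_force: [-0.7, -0.4, -1.0]
finger_force: 0.5
t 7.33 stage mm [-41.6  84.5  39.4] yaw off deg -0.11 tilt [-0.001 -0.   ] F stage [-0.8 -0.3 -1. ] Mz -0.05 w 0.001
```

```bash

python3 -m jog '[1,6,0,0,0,0,0, 1,6,-10,0,0,0,0, 1,0,-36,0,0,0,0, 1,0,-36,0,0,0,0, 1,0,-36,0,0,0,0, 1,0,-36,0,0,0,0, 1,0,-18,0,0,0,0, 1,0,0,0,0,0,0]'|grep wrist
sh r.sh
python3 -m jog '[1,-2,0,0,0,0,0, 1,-3,0,0,0,0,0, 1,-2,0,0,0,0,0]' | grep wrist
sh r.sh
python3 -m jog '[1,-2,0,0,0,0,0, 1,-2,0,0,0,0,0]' | grep wrist
sh r.sh
python3 -m jog '[1,-2,0,-0.3,0,0,0, 1,-2,0,-0.3,0,0,0]' | grep wrist
sh r.sh
python3 -m jog '[1,-1,0,-0.3,0,0,0, 1,-1,0,-0.3,0,0,0]' | grep wrist
sh r.sh
```

```text
wrist_force: [-0.2, 1.0, 0.4]
t 8.00 stage mm [-53.6 -90.   39.8] yaw off deg -0.20 tilt [ 0.001 -0.001] F stage [-0.1  1.1  0.4] Mz -0.04 w 0.000
wrist_force: [-1.8, -0.5, 0.9]
t 8.25 stage mm [-46.7 -85.7  39.5] yaw off deg 0.05 tilt [-0.001  0.   ] F stage [-1.9 -0.3  0.9] Mz -0.10 w 0.001
wrist_force: [-3.4, -2.3, 1.5]
t 8.42 stage mm [-42.9 -85.6  39.4] yaw off deg 0.10 tilt [-0.002  0.   ] F stage [-3.6 -1.9  1.5] Mz -0.06 w 0.000
wrist_force: [-2.5, -1.4, -2.1]
t 8.58 stage mm [-38.7 -85.9  40. ] yaw off deg 0.05 tilt [-0.001  0.   ] F stage [-2.6 -1.2 -2.1] Mz 0.02 w 0.000
wrist_force: [-3.1, -0.9, -2.3]
t 8.75 stage mm [-36.6 -86.2  40.6] yaw off deg 0.02 tilt [-0.001  0.   ] F stage [-3.2 -0.6 -2.3] Mz -0.04 w 0.001
```

```bash

python3 -m jog '[1,-2,0,0,0,0,0, 1,-1,0,0,0,0,0]' | grep wrist
sh r.sh
python3 -m jog '[1,6,0,0,0,0,0, 1,6,10,0.5,0,0,0, 1,0,36,0.5,0,0,0, 1,0,36,0,0,0,0, 1,0,36,0,0,0,0, 1,0,36,0,0,0,0, 1,0,18,0,0,0,0, 1,0,0,0,0,0,0]'|grep wrist
sh r.sh
python3 -m jog '[1,-2,0,0,0,0,0, 1,-2,0,0,0,0,0, 1,-2,0,0,0,0,0]' | grep wrist
sh r.sh
python3 -m jog '[1,-2,0,-0.3,0,0,0, 1,-2,0,-0.3,0,0,0]' | grep wrist
sh r.sh
python3 -m jog '[1,-1,0,-0.3,0,0,0, 1,-1,0,-0.3,0,0,0]' | grep wrist
sh r.sh
```

```text
wrist_force: [-2.8, -2.6, -1.7]
t 8.92 stage mm [-33.3 -86.5  40.8] yaw off deg 0.00 tilt [-0. -0.] F stage [-3.1 -2.3 -1.7] Mz -0.04 w 0.000
wrist_force: [0.3, 0.0, -0.7]
t 9.58 stage mm [-45.6  88.7  40.1] yaw off deg 0.16 tilt [0.001 0.001] F stage [ 0.3 -0.  -0.7] Mz 0.01 w 0.000
wrist_force: [-0.4, 0.0, 0.6]
t 9.83 stage mm [-39.2  84.8  39.9] yaw off deg -0.06 tilt [0. 0.] F stage [-0.4  0.1  0.6] Mz 0.02 w 0.001
wrist_force: [-4.0, 0.8, -0.7]
t 10.00 stage mm [-36.7  84.6  40. ] yaw off deg -0.10 tilt [-0.003 -0.001] F stage [-3.9  1.2 -0.7] Mz -0.01 w 0.000
wrist_force: [-4.1, 2.1, -2.4]
t 10.17 stage mm [-34.2  85.   40.7] yaw off deg -0.06 tilt [-0.002 -0.   ] F stage [-3.8  2.5 -2.4] Mz 0.03 w 0.001
```

```bash

python3 -m jog '[1,-2,0,0,0,0,0, 1,-2,0,0,0,0,0]' | grep wrist
sh r.sh
python3 -m jog '[1,-2,0,0,0,0,0]' | grep wrist
sh r.sh
python3 -m jog '[1,6,0,0,0,0,0, 1,6,-10,0.5,0,0,0, 1,0,-36,0,0,0,0, 1,0,-36,0,0,0,0, 1,0,-36,0,0,0,0, 1,0,-36,0,0,0,0, 1,0,-18,0,0,0,0, 1,0,0,0,0,0,0]'|grep wrist
sh r.sh
python3 -m jog '[1,-4,0,0,0,0,0, 1,-3,0,0,0,0,0]' | grep wrist
sh r.sh
python3 -m jog '[1,-2,0,0,0,0,0, 1,-1,0,-0.3,0,0,0]' | grep wrist
sh r.sh
python3 -m jog '[1,-1,0,-0.3,0,0,0, 1,-1,0,-0.3,0,0,0]' | grep wrist
sh r.sh
```

```text
wrist_force: [-3.4, 1.0, -1.5]
t 10.33 stage mm [-29.6  85.4  40.8] yaw off deg -0.02 tilt [-0.001 -0.   ] F stage [-3.2  1.3 -1.5] Mz 0.02 w 0.000
wrist_force: [-4.1, 1.4, -2.5]
t 10.42 stage mm [-27.4  85.5  40.9] yaw off deg -0.01 tilt [-0.  0.] F stage [-3.9  1.9 -2.5] Mz 0.03 w 0.001
wrist_force: [0.4, 1.1, -0.8]
t 11.08 stage mm [-38.9 -90.2  41. ] yaw off deg -0.17 tilt [ 0.003 -0.001] F stage [ 0.5  1.1 -0.8] Mz -0.00 w 0.000
wrist_force: [-0.4, 0.4, -0.1]
t 11.25 stage mm [-32.3 -86.4  40.6] yaw off deg -0.04 tilt [ 0. -0.] F stage [-0.3  0.4 -0.1] Mz -0.02 w 0.000
wrist_force: [-5.1, -4.4, -0.4]
t 11.42 stage mm [-30.7 -85.4  40.4] yaw off deg 0.12 tilt [-0.003 -0.   ] F stage [-5.6 -3.8 -0.4] Mz -0.05 w 0.000
wrist_force: [-3.8, -2.8, -1.4]
t 11.58 stage mm [-28.9 -85.2  40.9] yaw off deg 0.14 tilt [-0.003  0.   ] F stage [-4.1 -2.3 -1.4] Mz -0.04 w 0.001
```

```bash

python3 -m jog '[1,-1.5,0,0,0,0,0, 1,-1,0,0,0,0,0]' | grep wrist
sh r.sh
python3 -m jog '[1,-1.5,0,0,0,0,0, 1,-1,0,0,0,0,0]' | grep wrist
sh r.sh
python3 -m jog '[1,-1,0,0,0,0,0, 1,-1,0,0,0,0,0]' | grep wrist
sh r.sh
python3 -m jog '[1,6,0,0,0,0,0, 1,6,10,0.5,0,0,0, 1,0,36,0,0,0,0, 1,0,36,0,0,0,0, 1,0,36,0,0,0,0, 1,0,36,0,0,0,0, 1,0,18,0,0,0,0, 1,0,0,0,0,0,0]'|grep wrist
sh r.sh
```

```text
wrist_force: [-4.0, -3.1, -0.9]
t 11.75 stage mm [-26.1 -85.3  40.9] yaw off deg 0.13 tilt [-0.003 -0.   ] F stage [-4.3 -2.7 -0.9] Mz -0.05 w 0.000
wrist_force: [-3.8, -2.1, -1.3]
t 11.92 stage mm [-23.  -85.7  41.1] yaw off deg 0.08 tilt [-0.002  0.   ] F stage [-4.  -1.7 -1.3] Mz -0.05 w 0.001
wrist_force: [-3.3, -1.9, -1.5]
t 12.08 stage mm [-20.3 -86.2  41.3] yaw off deg 0.03 tilt [-0.  0.] F stage [-3.5 -1.5 -1.5] Mz -0.00 w 0.000
wrist_force: [0.2, -0.3, -0.1]
t 12.75 stage mm [-32.4  88.8  41.3] yaw off deg 0.16 tilt [0.002 0.001] F stage [ 0.2 -0.3 -0.1] Mz 0.09 w 0.000
```

```bash

python3 -m jog '[1,-3,0,0,0,0,0, 1,-2,0,0,0,0,0, 1,-1,0,0,0,0,0]' | grep wrist
sh r.sh
python3 -m jog '[1,-1.5,0,-0.3,0,0,0, 1,-1.5,0,-0.3,0,0,0]' | grep wrist
sh r.sh
python3 -m jog '[1,-1,0,0,0,0,0, 1,-1,0,0,0,0,0]' | grep wrist
sh r.sh
python3 -m jog '[1,-1,0,0,0,0,0, 1,-1,0,0,0,0,0]' | grep wrist
sh r.sh
python3 -m jog '[1,-1,0,0,0,0,0]' | grep wrist
sh r.sh
```

```text
wrist_force: [0.1, 0.6, -0.5]
t 13.00 stage mm [-25.9  84.7  41. ] yaw off deg -0.06 tilt [0.001 0.   ] F stage [ 0.2  0.6 -0.5] Mz -0.02 w 0.000
wrist_force: [-6.4, -0.7, 1.0]
t 13.17 stage mm [-25.1  84.5  41.1] yaw off deg -0.11 tilt [-0.004 -0.001] F stage [-6.5 -0.   1. ] Mz 0.04 w 0.000
wrist_force: [-12.9, -0.3, 10.1]
t 13.33 stage mm [-24.7  84.5  40.9] yaw off deg -0.09 tilt [-0.007 -0.001] F stage [-12.8   1.   10.1] Mz -0.01 w 0.000
wrist_force: [-10.5, 1.1, 8.7]
t 13.50 stage mm [-23.1  84.6  40.9] yaw off deg -0.09 tilt [-0.007 -0.001] F stage [-10.3   2.2   8.7] Mz 0.02 w 0.001
wrist_force: [-9.8, 1.0, 9.0]
t 13.58 stage mm [-22.1  84.6  40.9] yaw off deg -0.09 tilt [-0.007 -0.001] F stage [-9.7  2.   9. ] Mz 0.04 w 0.001
```

```bash

python3 -m jog '[1,-0.7,0,-0.5,0,0,0, 1,-0.5,0,-0.4,0,0,0]' | grep wrist
sh r.sh
python3 -m jog '[1,-1,0,-0.2,0,0,0, 1,-1,0,0,0,0,0]' | grep wrist
sh r.sh
python3 -m jog '[1,-1,0,0,0,0,0, 1,-1,0,0,0,0,0]' | grep wrist
sh r.sh
```

```text
wrist_force: [-7.4, 1.0, -3.8]
t 13.75 stage mm [-19.2  84.8  41.8] yaw off deg -0.09 tilt [-0.004 -0.001] F stage [-7.3  1.8 -3.8] Mz 0.03 w 0.001
wrist_force: [-11.8, 2.2, 0.3]
t 13.92 stage mm [-19.1  84.8  41.5] yaw off deg -0.08 tilt [-0.008 -0.001] F stage [-11.5   3.5   0.3] Mz -0.03 w 0.001
wrist_force: [-18.7, 2.0, 7.7]
t 14.08 stage mm [-19.1  84.8  41.2] yaw off deg -0.09 tilt [-0.011 -0.002] F stage [-18.3   4.    7.7] Mz 0.04 w 0.001
```

```bash

python3 -m jog '[1,6,0,0,0,0,0, 1,6,-10,0.5,0,0,0, 1,0,-36,0.3,0,0,0, 1,0,-36,0,0,0,0, 1,0,-36,0,0,0,0, 1,0,-36,0,0,0,0, 1,0,-18,0,0,0,0, 1,0,0,0,0,0,0]'|grep wrist
sh r.sh
python3 -m jog '[1,-3,0,0,0,0,0, 1,-2,0,0,0,0,0, 1,-1,0,0,0,0,0]' | grep wrist
sh r.sh
python3 -m jog '[1,-1,0,-0.3,0,0,0, 1,-1,0,-0.3,0,0,0]' | grep wrist
sh r.sh
python3 -m jog '[1,-1,0,-0.3,0,0,0, 1,-1,0,-0.3,0,0,0]' | grep wrist
sh r.sh
```

```text
wrist_force: [-0.3, 0.3, -0.2]
t 14.75 stage mm [-24.4 -90.7  42.2] yaw off deg -0.22 tilt [ 0.003 -0.001] F stage [-0.2  0.4 -0.2] Mz -0.03 w 0.000
wrist_force: [-2.3, -1.9, 0.6]
t 15.00 stage mm [-19.3 -86.   41.8] yaw off deg 0.05 tilt [-0.001 -0.   ] F stage [-2.4 -1.6  0.6] Mz -0.04 w 0.001
wrist_force: [-8.4, -6.1, -1.6]
t 15.17 stage mm [-19.2 -85.5  41.8] yaw off deg 0.12 tilt [-0.004 -0.   ] F stage [-9.  -5.2 -1.6] Mz -0.01 w 0.000
wrist_force: [-11.7, -9.7, 0.3]
t 15.33 stage mm [-19.1 -85.4  41.9] yaw off deg 0.15 tilt [-0.008 -0.   ] F stage [-12.7  -8.4   0.3] Mz -0.05 w 0.001
```

```bash

python3 -m jog '[1,-0.5,-0.7,0,0,0,0, 1,-0.5,-0.7,0,0,0,0]' | grep wrist
sh r.sh
python3 -m jog '[1,-0.7,-0.5,-0.2,0,0,0, 1,0,0,0,0,0,0]' | grep wrist
sh r.sh
```

```text
wrist_force: [-14.6, 5.0, 6.0]
t 15.50 stage mm [-19.2 -85.6  41.8] yaw off deg 0.09 tilt [-0.01   0.002] F stage [-14.    6.5   6. ] Mz 0.07 w 0.000
wrist_force: [-14.1, 4.0, 5.5]
t 15.67 stage mm [-19.2 -85.6  41.8] yaw off deg 0.09 tilt [-0.012  0.002] F stage [-13.6   5.4   5.5] Mz 0.06 w 0.000
```

```bash

python3 -m jog '[1,-0.5,0.3,-0.5,0,0,0, 1,-0.5,0.3,-0.5,0,0,0]' | grep wrist
sh r.sh
python3 -m jog '[1,-0.8,0,-0.3,0,0,0, 1,-0.2,0,0,0,0,0]' | grep wrist
sh r.sh
```

```text
wrist_force: [-15.9, -5.0, -0.8]
t 15.83 stage mm [-19.  -85.5  42.4] yaw off deg 0.14 tilt [-0.013  0.001] F stage [-16.4  -3.3  -0.8] Mz -0.03 w 0.000
wrist_force: [-17.4, -4.9, -0.7]
t 16.00 stage mm [-19.  -85.5  42.4] yaw off deg 0.14 tilt [-0.015  0.001] F stage [-17.8  -3.   -0.7] Mz -0.01 w 0.000
```

```bash

python3 -m jog '[1,6,0,0,0,0,0, 1,6,10,0.5,0,0,0, 1,0,36,0.5,0,0,0, 1,0,36,0.5,0,0,0, 1,0,36,0,0,0,0, 1,0,36,0,0,0,0, 1,0,18,0,0,0,0, 1,0,0,0,0,0,0]'|grep wrist
sh r.sh
python3 -m jog '[1,-3,0,0,0,0,0, 1,-1,0,0,0,0,0, 1,0,0,0,0,0,0]' | grep wrist
sh r.sh
python3 -m jog '[1,-1,0,-0.3,0,0,0, 1,-1,0,-0.3,0,0,0]' | grep wrist
sh r.sh
python3 -m jog '[1,-1,0,-0.3,0,0,0, 1,-1,0,-0.3,0,0,0]' | grep wrist
sh r.sh
```

```text
wrist_force: [-0.4, 0.2, 0.2]
t 16.67 stage mm [-23.1  88.2  43.4] yaw off deg 0.24 tilt [0.002 0.001] F stage [-0.4  0.2  0.2] Mz 0.04 w 0.001
wrist_force: [-0.7, -0.4, -0.4]
t 16.92 stage mm [-19.3  83.7  43. ] yaw off deg -0.04 tilt [0. 0.] F stage [-0.7 -0.3 -0.4] Mz -0.05 w 0.000
wrist_force: [-7.2, 2.4, -1.2]
t 17.08 stage mm [-19.2  83.4  43.1] yaw off deg -0.10 tilt [-0.003 -0.   ] F stage [-6.9  3.1 -1.2] Mz -0.01 w 0.001
wrist_force: [-11.6, 2.4, -2.4]
t 17.25 stage mm [-19.1  83.4  43.2] yaw off deg -0.10 tilt [-0.007 -0.001] F stage [-11.2   3.6  -2.4] Mz 0.05 w 0.001
```

Both ends are home at x≈-19 mm. Next is a press at the middle.

```bash

python3 -m jog '[1,6,0,0,0,0,0, 1,4,-10,0.5,0,0,0, 1,0,-30,0.5,0,0,0, 1,0,-30,0.5,0,0,0, 1,0,-16,0,0,0,0, 1,0,0,0,0,0,0]'|grep wrist
sh r.sh
python3 -m jog '[1,-2,0,0,0,0,0, 1,-2,0,0,0,0,0, 1,-1,0,-0.3,0,0,0, 1,-1,0,-0.3,0,0,0]' | grep wrist
sh r.sh
python3 -m jog '[1,-1,0,-0.3,0,0,0, 1,-1,0,-0.3,0,0,0]' | grep wrist
sh r.sh
python3 -m jog '[1,-0.7,0,-0.2,0,0,0, 1,-0.7,0,-0.2,0,0,0]' | grep wrist
sh r.sh
```

```text
wrist_force: [0.1, -0.5, -0.2]
t 17.75 stage mm [-25.1  -5.1  43. ] yaw off deg -0.16 tilt [ 0.002 -0.001] F stage [ 0.  -0.5 -0.2] Mz -0.00 w 0.000
wrist_force: [-2.9, -1.2, -2.0]
t 18.08 stage mm [-19.3  -1.2  43.3] yaw off deg 0.05 tilt [0. 0.] F stage [-3.  -0.9 -2. ] Mz 0.02 w 0.001
wrist_force: [-7.2, -1.3, -2.0]
t 18.25 stage mm [-19.2  -1.2  43.4] yaw off deg 0.06 tilt [-0.004 -0.   ] F stage [-7.3 -0.6 -2. ] Mz -0.00 w 0.001
wrist_force: [-8.8, -1.9, 0.2]
t 18.42 stage mm [-19.2  -1.2  43.4] yaw off deg 0.04 tilt [-0.006 -0.   ] F stage [-9.  -0.9  0.2] Mz 0.01 w 0.000
```

```bash

python3 -m jog '[1,-1,0,-0.3,0,0,0, 1,-1,0,-0.3,0,0,0, 1,-1,0,-0.3,0,0,0]' | grep wrist
sh r.sh
python3 -m jog '[1,-0.8,0,-0.2,0,0,0, 1,-0.4,0,0,0,0,0, 1,0,0,0,0,0,0,1,0,0,0,0,0,0,1,0,0,0,0,0,0,1,0,0,0,0,0,0,1,0,0,0,0,0,0]' | grep wrist
sh r.sh
```

```text
wrist_force: [-16.0, -3.4, -1.0]
t 18.67 stage mm [-19.   -1.2  43.6] yaw off deg 0.05 tilt [-0.012 -0.001] F stage [-16.3  -1.7  -1. ] Mz -0.02 w 0.001
wrist_force: [-16.4, -4.5, -0.2]
t 19.25 stage mm [-19.1  -1.2  43.5] yaw off deg 0.05 tilt [-0.014 -0.001] F stage [-16.8  -2.7  -0.2] Mz -0.02 w 0.000
```

```bash

python3 -m jog '[1,8,0,0,0,0,0, 1,20,0,-10,0,0,0, 1,20,0,-30,0,0,0, 1,20,0,-36,0,0,0, 1,0,0,-36,0,0,0, 1,0,0,-36,0,0,0, 1,0,0,-36,0,0,0, 1,0,0,-36,0,0,0]'|grep wrist
python3 -m jog '[1,0,0,-20,0,0,0, 1,0,0,0,0,0,0]'|grep wrist
python3 - <<'E'
from h import *
np.set_printoptions(precision=4,suppress=True)
rep()
P={n:viewer.read_camera(n) for n in('scene','top','wrist')}
for k in('bail_bar','datum_rail','rack_back_left','rack_back_right'):
    rs=[]
    for n in P:
        r=viewer.spot_point(P[n],k)
        if r: rs.append(ray(P[n],r[0]['location']));print(k,n,r[0])
    if len(rs)>1:X=tri(rs);print(X,st(X))
save(P['wrist'],'w2.png')
E
```

```text
wrist_force: [1.1, -0.1, 0.7]
wrist_force: [0.8, 0.0, -0.2]
t 20.08 stage mm [-77.   -1.7 290.3] yaw off deg 0.03 tilt [0.01 0.  ] F stage [ 0.8 -0.1 -0.2] Mz -0.07 w 0.001
bail_bar scene {'location': [269.2, 152.8], 'conf': 0.98}
bail_bar wrist {'location': [258.9, 316.8], 'conf': 0.51}
[0.5507 0.0213 0.1342] [ 75.647   -1.9768 134.2035]
datum_rail top {'location': [204.8, 171.2], 'conf': 0.5}
datum_rail wrist {'location': [475.3, 259.6], 'conf': 0.54}
[0.4033 0.0808 0.3328] [-64.5752  72.8715 332.7975]
rack_back_left scene {'location': [242.6, 182.3], 'conf': 0.78}
rack_back_left top {'location': [206.0, 170.9], 'conf': 0.88}
rack_back_left wrist {'location': [323.2, 253.2], 'conf': 0.57}
[0.5303 0.1119 0.0182] [64.9555 90.3161 18.2007]
rack_back_right scene {'location': [292.4, 194.3], 'conf': 0.57}
rack_back_right top {'location': [267.7, 164.4], 'conf': 0.71}
rack_back_right wrist {'location': [198.0, 254.6], 'conf': 0.95}
[ 0.5427 -0.0645  0.0196] [ 58.589  -86.3744  19.5979]
```

View pics/w2.png

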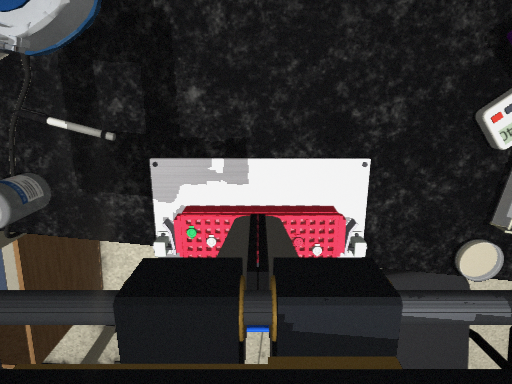

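The rack is square to the plate, with its front edge level at row ~207. The blue tab shows at (258,328), behind the fingers. Next I'll go over behind the bail.

```bash

python3 -m jog '[1,-32,0,0,0,0,0, 1,-32,0,0,0,0,0, 1,-32,0,0,0,0,0, 1,-32,0,0,0,0,0, 1,-32,0,0,0,0,0, 1,-32,0,0,0,0,0, 1,0,0,0,0,0,0]'|grep wrist
sh r.sh
python3 -m jog '[1,0,0,33,0,0,0, 1,0,0,33,0,0,0, 1,0,0,33,0,0,0, 1,0,0,33,0,0,0, 1,0,0,0,0,0,0]'|grep wrist
sh r.sh
python3 - <<'E'
from h import *
p=viewer.read_camera('scene');i=p['img'][100:240,170:356,::-1];cv2.imwrite('pics/s2.png',cv2.resize(i,(797,600),interpolation=cv2.INTER_CUBIC))
E
```

```text
wrist_force: [-1.2, 0.3, 0.5]
t 21.42 stage mm [116.8  -1.8 284.7] yaw off deg 0.01 tilt [0.002 0.   ] F stage [-1.1  0.5  0.5] Mz 0.01 w 0.000
wrist_force: [-1.5, -0.4, -1.2]
t 21.83 stage mm [107.6  -1.5 147.5] yaw off deg -0.00 tilt [-0.01 -0.  ] F stage [-1.6 -0.2 -1.2] Mz -0.02 w 0.001
```

View pics/s2.png

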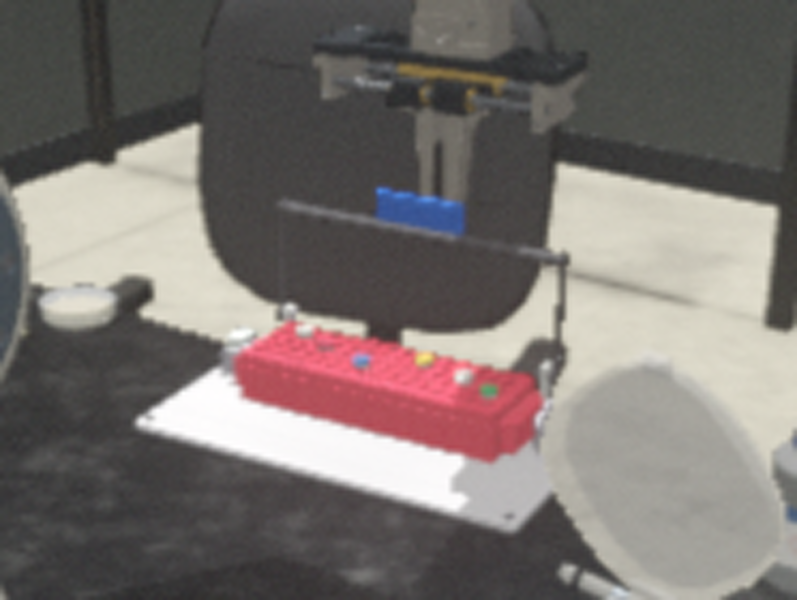

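The fingers stand behind the bail at (440,170), with the tab at (420,210). I'll swing it forward along the arc.

```bash

python3 -m jog '[1,8,0,-3,0,0,0, 1,8,0,-3,0,0,0, 1,8,0,-2,0,0,0, 1,8,0,0,0,0,0, 1,8,0,0,0,0,0, 1,8,0,0,0,0,0, 1,0,0,0,0,0,0]'|grep wrist
sh r.sh
python3 -m jog '[1,8,0,2,0,0,0, 1,8,0,2,0,0,0, 1,8,0,3,0,0,0, 1,8,0,4,0,0,0, 1,8,0,4.5,0,0,0, 1,6,0,4,0,0,0, 1,0,0,0,0,0,0]'|grep wrist
sh r.sh
```

```text
wrist_force: [0.8, 0.4, -0.0]
t 22.47 stage mm [ 62.3  -1.8 161.7] yaw off deg -0.01 tilt [-0.001 -0.   ] F stage [ 0.9  0.3 -0. ] Mz -0.01 w 0.001
wrist_force: [0.1, -0.5, 0.1]
t 23.05 stage mm [ 15.8  -1.7 140.6] yaw off deg -0.00 tilt [-0.003 -0.   ] F stage [ 0.1 -0.5  0.1] Mz -0.08 w 0.001
```

```bash
python3 - <<'E'
from h import *
p=viewer.read_camera('scene');i=p['img'][100:240,170:356,::-1];cv2.imwrite('pics/s3.png',cv2.resize(i,(797,600),interpolation=cv2.INTER_CUBIC))
E
```

```text
(no output)
```

View pics/s3.png

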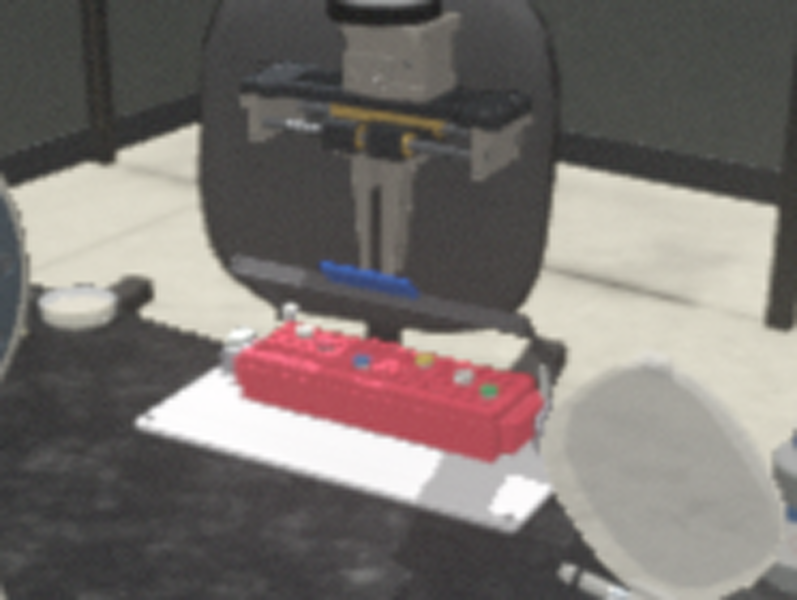

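The bail follows, standing at about 45° with its tab under the fingertips at (370,280). I'll continue down the arc.

```bash

python3 -m jog '[1,7,0,6,0,0,0, 1,7,0,6,0,0,0, 1,7,0,6,0,0,0, 1,5,0,7.5,0,0,0, 1,5,0,7.5,0,0,0, 1,4,0,8,0,0,0, 1,0,0,0,0,0,0]'|grep wrist
sh r.sh
python3 -m jog '[1,3,0,7,0,0,0, 1,2,0,7,0,0,0, 1,1,0,6,0,0,0, 1,0,0,3,0,0,0, 1,0,0,0,0,0,0]'|grep wrist
sh r.sh
```

```text
wrist_force: [-1.2, 0.2, 0.4]
t 23.68 stage mm [-19.1  -1.7  99.1] yaw off deg -0.00 tilt [-0.003 -0.   ] F stage [-1.2  0.4  0.4] Mz -0.03 w 0.001
wrist_force: [0.0, -0.5, -1.0]
t 24.10 stage mm [-23.4  -1.8  77.1] yaw off deg -0.00 tilt [-0.001 -0.   ] F stage [-0.  -0.5 -1. ] Mz 0.02 w 0.000
```

```bash

python3 -m jog '[1,1,0,1.5,0,0,0, 1,1,0,1.5,0,0,0]'|grep wrist
sh r.sh
python3 -m jog '[1,0,0,1,0,0,0, 1,0,0,1,0,0,0]'|grep wrist
sh r.sh
python3 -m jog '[1,0,0,1,0,0,0, 1,0,0,0,0,0,0]'|grep wrist
sh r.sh
```

```text
wrist_force: [1.7, 0.0, 0.0]
t 24.27 stage mm [-24.6  -1.8  75. ] yaw off deg -0.00 tilt [0.001 0.   ] F stage [ 1.6 -0.2  0. ] Mz 0.03 w 0.000
wrist_force: [-8.0, -0.1, 34.5]
t 24.43 stage mm [-24.7  -1.8  73.9] yaw off deg -0.00 tilt [ 0. -0.] F stage [-8.   0.8 34.5] Mz -0.04 w 0.000
wrist_force: [-9.9, 0.3, 35.2]
t 24.60 stage mm [-24.7  -1.8  73.9] yaw off deg 0.00 tilt [ 0. -0.] F stage [-9.8  1.4 35.2] Mz 0.01 w 0.000
```

```bash

python3 -m jog '[1,0,0,-2,0,0,0, 1,0,0,-10,0,0,0, 1,10,0,-30,0,0,0, 1,20,0,-36,0,0,0, 1,20,0,-36,0,0,0, 1,20,0,-36,0,0,0, 1,20,0,-30,0,0,0, 1,0,0,0,0,0,0]'|grep wrist
python3 - <<'E'
from h import *
rep()
p=viewer.read_camera('scene');i=p['img'][130:240,190:336,::-1];a=cv2.resize(i,(796,600),interpolation=cv2.INTER_CUBIC);cv2.imwrite('pics/s4.png',a)
w=viewer.read_camera('wrist');save(w,'w4.png')
for q in (p,w):
  for k in('rack_back_left','rack_back_right','bail_bar'):
    r=viewer.spot_point(q,k)
    if r: print(k,r[0],np.round(st(onz(q,r[0]['location'],.055 if k=='bail_bar' else .025)),1))
E
```

```text
wrist_force: [1.9, 0.7, 0.6]
t 25.27 stage mm [-115.3   -2.   257.3] yaw off deg -0.01 tilt [ 0.007 -0.   ] F stage [1.9 0.5 0.6] Mz -0.01 w 0.001
rack_back_left {'location': [240.6, 183.0], 'conf': 0.87} [49.9 83.5 25. ]
rack_back_right {'location': [293.4, 192.7], 'conf': 0.91} [ 68.2 -95.   25. ]
bail_bar {'location': [251.6, 187.8], 'conf': 0.7} [-19.3   2.5  55. ]
```

View pics/s4.png

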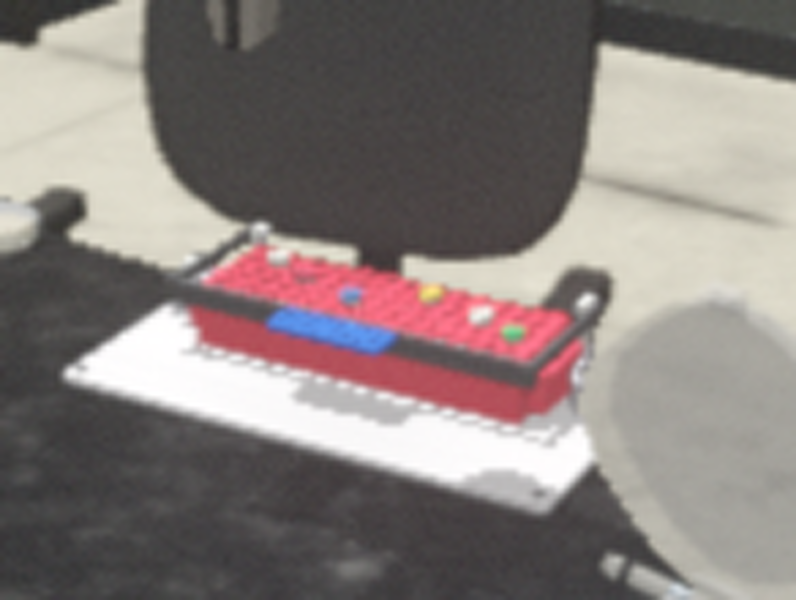

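View pics/w4.png

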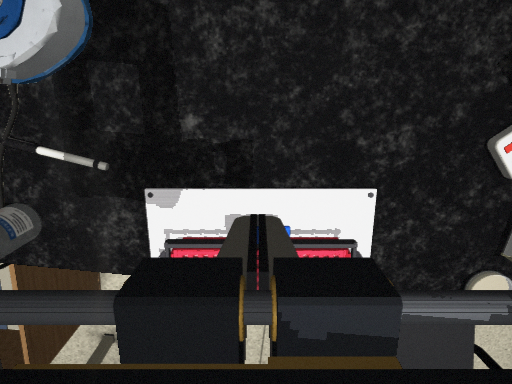

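The bail lies closed in front of the rack (tab at (330,330), bar level), and the rack is square. I'm handing the job in.

```bash
python3 -c "
from rig import manip
print(manip.finish_job())"
```

```text
the job is handed in; nothing more can be done
None
```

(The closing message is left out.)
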